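# Load the glue dispenser and trim its flow

## Robot

A 6-joint arm with a two-finger parallel gripper is mounted at the origin on the work surface. World frame = base frame: x ahead of the robot, y to its left, z up, the work surface at z = 0. Lengths are in m, angles in rad, forces in N, time in s.
With the tool pointing down it reaches from about 0.35 to 0.85 m from the base axis. Payload 8.1 kg.
Tool frame: the origin (TCP) lies between the finger pads; the fingertips stand 22 mm ahead of it and the grasp point (between the pads) lies 3 mm ahead of it (manip.finger_overhang is the distance from the TCP to the fingertips, in m); z points along the fingers, y is the direction in which the jaws open and shut (so a half turn about z gives the same grasp; the last joint's range is limited). The gripper opens to 93 mm and grips with 3 to 60 N. Pads are 15 mm wide; open, the fingers measure 128 mm over their backs; the gripper's body (75 mm by 188 mm) begins 65 mm behind the grasp point.
Start: joints at [-1.29, 0.13, 1.488, -0, 1.523, -0.085], TCP at [0.215, -0.56, 0.241] pointing down, gripper open.
Joint ranges: [-2.96, 2.96], [-0.89, 2.26], [0.02, 2.5], [-1.34, 4.48], [0, 2.73], [-2.66, 2.66]. Speed limits (rad/s): [2.39, 2.39, 2.79, 3.14, 3.14, 3.14].

## Interface

Orientations are given as a unit quaternion [w, x, y, z].
In Python, from station import manip gives the robot as it stands.
- The arm moves only by the tool apply_moves, never from a script. Its argument "motion" is a list that holds one entry, the list of rows, each a list of 5 numbers: the finger opening in mm, from 0 to 93, then the shift along the world's x, y, z in units of 40 mm (1.0 is 40 mm), then the turn about the world's z in units of 6 degrees (1.0 is 6 degrees). A call has 1 to 10 rows; each row shifts and turns the pose as measured when the row begins; what a row does not reach is not made up. A row lasts 1/12 s, in which the tool goes at most 41.7 mm and 7.16 degrees, less where a joint would pass 70% of its speed; a pose out of reach is approached as far as the arm can. A call is refused whole if a number of a shift passes 1 or a number of a turn 1, either way. A call with a gripper value outside its range is refused whole. The fingers move at their own pace and stop on an object; "grip_force" is the grip in N (left out, the last holds). Time passes only in rows, so rows that do not move let the fingers close. It gives the time, the measured TCP pose, the force and the opening at its end, in the units of the state.
- manip.get_state(): the state, without advancing time (a new reading comes with each control period).
- manip.get_image(name): name is "scene" or "top" or "wrist"; returns the picture (480x640x3 uint8, red, green, blue); there is no depth.
- manip.camera_info(name): a dict with "K" (3x3 intrinsics, pixels), "world_from_camera" (4x4, takes a point from camera to world coordinates). Camera axes: x right, y up, looking along -z (the intrinsics and any distortion apply to the point x, -y, -z); pixel columns grow to the right and rows downward; lengths in m; the calibration is good to about 2 mm. A picture is of the moment at which its call begins: read the wrist's pose just before it. camera_info takes no time and is no camera call; for the wrist camera it gives the pose at the moment of the call.
- manip.sign_off(): hands the job in, once; it reports no verdict.
The state is a dict: "clock": time; "qpos": joint angles; "joint_velocities": joint speeds; "joint_efforts": joint torques, N m; "eef_pos": TCP position; "tool_rot": TCP orientation; "contact_force": force on the tool from outside, world axes, zero at the start; "ft_torque": the same for the moment, N m; "width": opening from 0.0 (shut) to 1.0 (fully open).
Only numpy, scipy, OpenCV 4.12 (cv2) and the standard library are available. Lean on these libraries where they do the work, as an engineer would, in place of code of your own. Each camera call takes 0.05 s, during which the arm holds its last target. There are 200 camera calls.

## Task

Lay the orange glue cassette in the dispenser's cradle with its black nozzle in the notch and close the hinged clamp fully down on it, so that it is pushed home against the sprung bed. Then turn only the tall black inner knob on the blue control box until its white pointer lines up with the yellow tab on the grey outer dial; the outer dial must stay at its setting. Leave everything else standing where it is.

Things in the scene. Friction and masses are not known exactly. Their poses are not given: they have to be found in the camera images.
- cassette: Orange box-shaped glue cassette with paper band and black front end, loose, 90 long (x) x 44 wide (y) x 46 high (z), about 0.15 kg. Origin: centre of its underside. A round black nozzle of 16 diameter sticks 18 out of the -x end, its axis 22 above the underside.
- nose (a point): Tip of the cassette's nozzle, 63 from the cassette's centre along the cassette's -x.
- dispenser: Grey glue dispenser, fixed: base 200 (x) x 116 x 20 high, origin at the centre of its underside, x towards the clamp hinge. Its pocket for the cassette is 98 long (x) x 52 wide: 4 clearance all round. Nozzle at the -x end, in a 28 wide notch between two stops. Corner posts and stops reach 56 above the table (hinge-end stop 66); the middle 56 of each long side is open for fingers.
- cradle (a point): Centre of the top of the cradle's sprung aluminium bed at rest, 34 above the middle of the dispenser's underside; x along the cradle towards the clamp hinge, z up. The cassette goes straight down into the pocket with its x axis along this one; the centre of its underside then lies at this point.
- bed (a joint): Travel of the sprung bed, m: 0 = up, grows as pressed down; 0.008 with the cassette under the closed clamp. It takes 3 N to start and 6 N at 0.008.
- clamp (a joint): Angle of the dispenser's steel clamp frame, rad: 0 = fully closed (level, at its stop), grows as it opens, limit 1.9; it starts standing open at 1.5 to 1.8. The stiff hinge (0.35 N m) stays where it is left and holds the sprung bed down; closing takes about 5 N at the bar.
- clamp_hinge (a point): Middle of the clamp's hinge axis, which is parallel to the dispenser's y axis; 75 along +x from the cradle centre, 81 above the table.
- clamp_bar (a point): Middle of the clamp's red round handle bar, 14 diameter, 98 free length between two side arms (110 over all), parallel to the hinge, 165 from it. The arms also carry a rubber press roller, 18 diameter, 75 from the hinge. At angle a the bar is 165*cos(a) along the dispenser's -x from the hinge and 165*sin(a) above it. Closed, only the 20 high base lies below it.
- inner (a joint): Angle of the black inner knob, rad, growing anticlockwise seen from above; at 0 its pointer lies along the control box's x axis. Light friction (0.04 N m). When the pointer lines up with the tab this equals joint outer.
- outer (a joint): Angle of the grey outer dial, rad, measured like joint inner about the same upright axis; must not be turned. Turns very easily (0.012 N m).
- console: Blue control box, 150 x 130 x 50 high, fixed; origin at the centre of its underside. On top, about the upright axis through its centre: the grey outer dial, 72 diameter, its top 70 above the table (yellow tab to 73), and above that the inner knob.
- inner_top (a point): Centre of the top of the black inner knob, on the common axis, 115 above the table. A plain cylinder, 38 diameter, 44 high, white line on top and down one side; at its foot (up to 74 above the table) a 3 thick white pointer juts to 26 from the axis. Axes turn with the knob.
- pointer_tip (a point): Tip of the inner knob's white pointer, 26 from the knob axis.
- dial_mark (a point): Middle of the yellow tab (10 x 7) on top of the outer dial, 31 from the axis; x points outward from the axis.
- hedge: Bystander: green plastic hedge on a cork strip, 140 (x) x 36 x 50 high, loose. Origin: centre of its underside.
- pawn: Bystander: white plastic pawn, 42 diameter, 71 high, loose. Origin: centre of its underside.
- jar: Bystander: paint jar with red lid, 42 diameter, 64 high, loose. Origin: centre of its underside.
- bowl: Bystander: blue glass bowl, 110 diameter, 45 high, loose. Origin: centre of its underside.
- stand: Bystander: folded aluminium hobby stand, 100 x 140 x 40 high, loose. Origin: centre of its underside.
- varnish: Bystander: closed varnish can, 48 diameter, 130 high, loose. Origin: centre of its underside.
- brush: Bystander: bench brush with wooden handle, lying flat, 180 long (x), loose. Origin: under its middle.
- tower_clamp: Bystander: black steel bench clamp, 90 (x) x 130 (y), gripping a grey resin tower section, 165 high over all, fixed. Origin: centre of its underside.

How it is judged:
By the outcome, as a careful person would: the job done as asked, in the order asked, and still so for the second after the job is handed in, with the robot touching nothing.
It also fails if it takes over 72 s, if anything falls off the work surface, if the arm or the gripper's body presses on something with over 40 N, if the wrist force passes 120 N, or if a joint passes its speed limit or range.

## Working session

There is one attempt and no reset: what is moved stays moved. The work goes in short steps, Python scripts to look and compute and a tool call to move; the robot and the scene stay as the last step left them, time stands still between calls to the robot, and variables do not carry over. Pictures are saved under pics/ and viewed, about 8 in all and at most 12, crops included, and the job is handed in when it is done.

Besides the shell and the picture viewer there is one more tool, called after ">>>" as a command line: name --argument value ..., lists and objects as JSON in quotes. apply_moves: Moves the arm, as the interface text tells. Its arguments: {"type":"object","properties":{"motion":{"type":"array"},"grip_force":{"type":"number"}},"required":["motion"]}

```bash
mkdir -p pics; python3 - <<'E'
from station import manip
import cv2,numpy as np
for n in ("scene","top"):
    im=manip.get_image(n); cv2.imwrite(f"pics/{n}0.png",im[:,:,::-1]); c=manip.camera_info(n)
    print(n,c)
s=manip.get_state(); print(s)
E
```

```text
scene {'K': array([[470.06593784,   0.        , 316.71389596],
       [  0.        , 470.06593784, 244.68786228],
       [  0.        ,   0.        ,   1.        ]]), 'world_from_camera': array([[-0.6227296 , -0.47899249,  0.61868735,  1.27682031],
       [ 0.7821603 , -0.36005623,  0.50851232,  0.58545927],
       [-0.02081135,  0.80057835,  0.59886659,  0.75751178],
       [ 0.        ,  0.        ,  0.        ,  1.        ]])}
top {'K': array([[469.28193532,   0.        , 319.45556194],
       [  0.        , 469.28193532, 233.36175046],
       [  0.        ,   0.        ,   1.        ]]), 'world_from_camera': array([[-0.0625534 ,  0.97723472, -0.20272982,  0.3700641 ],
       [-0.99803467, -0.06200662,  0.00905362,  0.00949841],
       [-0.00372308,  0.20289773,  0.97919286,  1.12186623],
       [ 0.        ,  0.        ,  0.        ,  1.        ]])}
{'clock': 0.1, 'qpos': array([-1.29037665e+00,  1.31105078e-01,  1.48914865e+00, -1.27859175e-05,
        1.52303103e+00, -8.54226471e-02]), 'joint_velocities': array([ 0.00035148,  0.00060975, -0.00136309,  0.00217675,  0.0016454 ,
       -0.00034367]), 'joint_efforts': array([ 1.08590240e-03, -5.61338961e+01, -4.93095160e+01,  7.69633474e-02,
        2.91636674e-02, -2.90236665e-05]), 'eef_pos': array([ 0.21451186, -0.55982805,  0.23969266]), 'tool_rot': array([-8.41411217e-04,  9.83316113e-01,  1.81903013e-01, -8.87131589e-05]), 'contact_force': array([-0.2378691 ,  0.46901345,  0.00820685]), 'ft_torque': array([-0.02042019, -0.06213522,  0.06806249]), 'width': 1.0025212140541668}
```

View pics/top0.png

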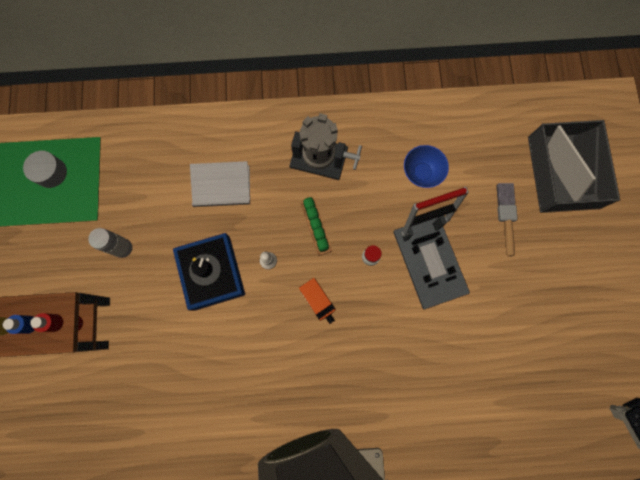

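View pics/scene0.png

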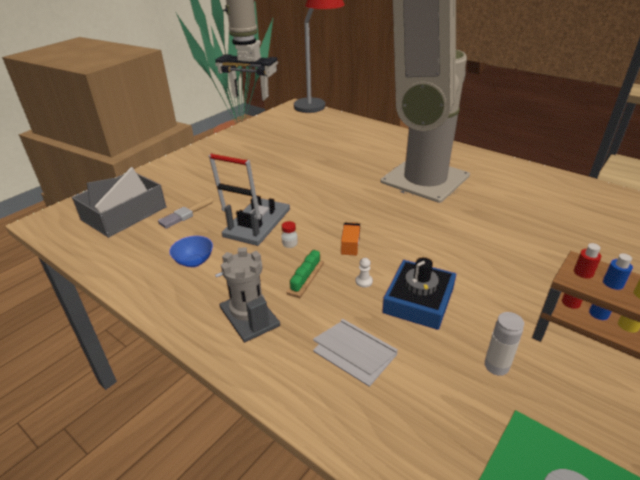

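The top view shows the cassette at (317,298) with its nozzle at (331,320), the dispenser at (431,262) with its hinge end up-image and the red bar at (440,198), and the console at (209,271). The scene view shows the same things. Next I'll measure with enlarged crops.

```bash
cat > h.py <<'E'
from station import manip
import cv2,numpy as np
def ray(name,uv,c=None):
    c=c or manip.camera_info(name);K=c["K"];T=c["world_from_camera"]
    d=np.linalg.inv(K)@np.array([uv[0],uv[1],1.]);d=d*[1,-1,-1]
    return T[:3,3],T[:3,:3]@d
def onz(name,uv,z,c=None):
    o,d=ray(name,uv,c);return o+d*(z-o[2])/d[2]
def proj(name,p,c=None):
    c=c or manip.camera_info(name);K=c["K"];T=c["world_from_camera"]
    q=T[:3,:3].T@(np.asarray(p,float)-T[:3,3]);q=K@(q*[1,-1,-1]);return q[:2]/q[2]
def two(a,uva,b,uvb):
    o1,d1=ray(a,uva);o2,d2=ray(b,uvb);d1=d1/np.linalg.norm(d1);d2=d2/np.linalg.norm(d2)
    A=np.stack([d1,-d2],1);s=np.linalg.lstsq(A,o2-o1,rcond=None)[0]
    p,q=o1+s[0]*d1,o2+s[1]*d2;return (p+q)/2,np.linalg.norm(p-q)
def mask(im,lo,hi):
    return cv2.inRange(cv2.cvtColor(im,cv2.COLOR_BGR2HSV),np.array(lo),np.array(hi))
E
python3 - <<'E'
from h import *
im=cv2.imread("pics/top0.png");sc=cv2.imread("pics/scene0.png")
def crop(i,x,y,w,h,k): return cv2.resize(i[y:y+h,x:x+w],None,fx=k,fy=k,interpolation=cv2.INTER_CUBIC)
a=crop(im,385,180,100,130,3);b=crop(im,170,230,80,85,3);c=crop(im,290,265,60,65,3)
out=np.zeros((590,790,3),np.uint8);out[:390,:300]=a;out[:255,310:550]=b;out[:195,560:740]=c
d=crop(sc,205,145,90,100,3);out[290:590,310:580]=d
e=crop(sc,380,250,80,80,2.5);out[290:490,585:785]=e
cv2.imwrite("pics/crops.png",out)
m=mask(im,[5,180,120],[15,255,255]);m[:270]=0;m[:,:290]=0;m[330:]=0;m[:,350:]=0
cs=max(cv2.findContours(m,0,1)[0],key=cv2.contourArea);r=cv2.minAreaRect(cs);print("orange",r,[onz("top",p,.046).round(4) for p in cv2.boxPoints(r)])
hsv=cv2.cvtColor(im,cv2.COLOR_BGR2HSV);print(hsv[298,317],hsv[255,430],hsv[262,240])
m=mask(im,[105,150,60],[125,255,255]);m[:225]=0;m[:,:165]=0;m[320:]=0;m[:,255:]=0
cs=np.concatenate(cv2.findContours(m,0,1)[0]);r=cv2.minAreaRect(cs);print("blue",r,[onz("top",p,.05).round(4) for p in cv2.boxPoints(r)])
m=mask(im,[0,150,70],[8,255,255]);m[:180]=0;m[220:]=0;m[:,:400]=0;m[:,470:]=0
r=cv2.minAreaRect(max(cv2.findContours(m,0,1)[0],key=cv2.contourArea));print("bar top",r,cv2.boxPoints(r))
m=mask(sc,[0,150,60],[8,255,255]);m[:145]=0;m[170:]=0;m[:,:200]=0;m[:,255:]=0
r2=cv2.minAreaRect(max(cv2.findContours(m,0,1)[0],key=cv2.contourArea));print("bar sc",r2)
print(two("top",r[0],"scene",r2[0]))
E
```

```text
orange ((314.3461608886719, 295.26922607421875), (31.340559005737305, 19.137157440185547), 56.30992889404297) [array([0.4697, 0.0571, 0.046 ]), array([0.4917, 0.0193, 0.046 ]), array([ 0.4299, -0.0165,  0.046 ]), array([0.4085, 0.021 , 0.046 ])]
[ 10 210 175] [ 16  35 139] [ 15 143 130]
blue ((206.86538696289062, 271.1730651855469), (62.70963668823242, 55.2546501159668), 74.74488067626953) [array([0.5786, 0.3433, 0.05  ]), array([0.6052, 0.219 , 0.05  ]), array([0.4623, 0.1846, 0.05  ]), array([0.4372, 0.3059, 0.05  ])]
bar top ((440.9000244140625, 198.19996643066406), (6.640783309936523, 51.54512405395508), 71.56505584716797) [[415.40002 203.19997]
 [464.30005 186.89998]
 [466.40002 193.19997]
 [417.5     209.49995]]
bar sc ((227.784912109375, 158.64715576171875), (34.70767593383789, 4.914361000061035), 10.619654655456543)
(array([ 0.60594962, -0.23750751,  0.24643449]), np.float64(0.0006363235386429572))
```

View pics/crops.png

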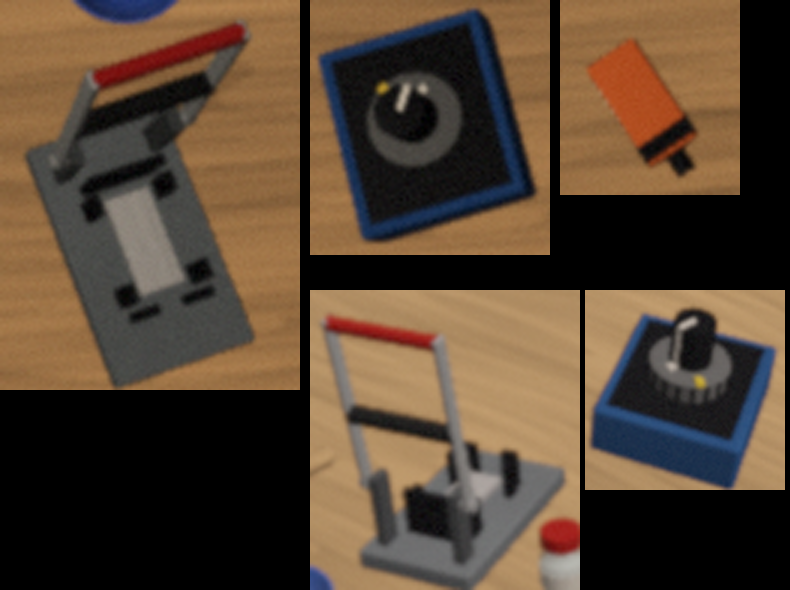

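```bash
python3 - <<'E'
from h import *
f=lambda x,y,ox,oy,cx,cy:((x-ox+.5)/3+cx-.5,(y-oy+.5)/3+cy-.5)
im=cv2.imread("pics/top0.png")
D=lambda x,y,z:onz("top",f(x,y,0,0,385,180),z)[:2]
A,B,C=D(27,155,.02),D(117,386,.02),D(254,340,.02)
print("base",A,B,C,np.linalg.norm(A-B),np.linalg.norm(B-C),"ctr",(A+C)/2,"ang",np.degrees(np.arctan2(*(A-B)[::-1])))
bed=[D(*p,.034) for p in[(103,196),(150,183),(188,285),(138,297)]];print("bed",np.mean(bed,0),[np.linalg.norm(bed[i]-bed[i-1]) for i in range(4)])
# bed by mask
g=cv2.cvtColor(im,cv2.COLOR_BGR2GRAY);m=np.zeros_like(g);m[235:285,415:452]=(g[235:285,415:452]>120)*255
h=cv2.cvtColor(im,cv2.COLOR_BGR2HSV);m[h[:,:,1]>75]=0
r=cv2.minAreaRect(max(cv2.findContours(m,0,1)[0],key=cv2.contourArea));q=[onz("top",p,.034)[:2] for p in cv2.boxPoints(r)];print("bedmask",r,np.mean(q,0),[np.linalg.norm(q[i]-q[i-1]) for i in range(4)])
e=(D(93,78,.24),D(242,32,.24));print("bar dir deg",np.degrees(np.arctan2(*(e[0]-e[1])[::-1])),np.linalg.norm(e[0]-e[1]))
# cassette
print("nozzle tip",onz("top",f(690,172,560,0,290,265),.022)[:2])
for p in[(587,69),(634,40),(695,131),(652,166)]:print("cas",onz("top",f(*p,560,0,290,265),.046)[:2])
K=lambda x,y,z:onz("top",f(x,y,310,0,170,230),z)[:2]
c=K(415,119,.07);print("dial c",c)
print("ptr",K(423,89,.074),"tab",K(382,88,.073),"line",K(409,85,.115),K(399,108,.115))
for cc in(c,np.array([.521,.263])):
  for n,p in(("ptr",K(423,89,.074)),("tab",K(382,88,.073))):
    d=p-cc;print(n,np.linalg.norm(d),np.degrees(np.arctan2(d[1],d[0])))
b=onz("scene",(0,0),0)
S=lambda x,y,z:onz("scene",((x-585)/2.5+380,(y-290)/2.5+250),z)[:2]
print("scene ptr",S(673,366,.074),"tab",S(700,382,.073),"topcentre",S(695,320,.115))
for n,u in(("jar",(373,254)),("pawn",(266,258))):print(n,onz("top",u,.06))
print("can",onz("top",(99,239),.13),"tower",onz("top",(318,130),.165),"hedge",onz("top",(317,224),.05))
E
```

```text
base [ 0.59187908 -0.17864576] [ 0.40567193 -0.23077972] [ 0.43419474 -0.34085301] 0.193367654153944 0.1137087428916118 ctr [ 0.51303691 -0.25974938] ang 15.641094721447875
bed [ 0.51591652 -0.26130648] [np.float64(0.08277925284837882), np.float64(0.0387615119001681), np.float64(0.08432031670785653), np.float64(0.040210616722429135)]
bedmask ((432.51727294921875, 259.7931213378906), (32.68238067626953, 14.112845420837402), 68.19859313964844) [ 0.51581841 -0.26036965] [np.float64(0.07573193928979183), np.float64(0.03379681654677387), np.float64(0.07591647909103756), np.float64(0.033342272608799836)]
bar dir deg 103.85873357735495 0.1029939443015617
nozzle tip [ 0.3877287  -0.01876185]
cas [0.46924282 0.05493027]
cas [0.48908608 0.01783643]
cas [ 0.4174714  -0.02399579]
cas [0.39355375 0.01005629]
dial c [0.52154462 0.26332609]
ptr [0.54329993 0.25605547] tab [0.5461769 0.287123 ] line [0.54008524 0.25648085] [0.52377168 0.26388411]
ptr 0.02293807548402744 -18.479614159353567
tab 0.034249705932793195 44.01179613313015
ptr 0.023356229806067948 -17.29736805990378
tab 0.034868261547356026 43.77535806101287
scene ptr [0.54316096 0.25887671] tab [0.54657405 0.28708888] topcentre [0.52259752 0.26401683]
jar [ 0.5339998  -0.11961865  0.06      ]
pawn [0.54022137 0.12528511 0.06      ]
can [0.59313398 0.47567135 0.13      ] tower [ 0.79824085 -0.01058655  0.165     ] hedge [0.61469518 0.00392731 0.05      ]
```

Every measurement agrees with the given sizes:
- **Cassette:** centre about (0.442, 0.015), yaw 30°.
- **Dispenser:** centre about (0.515, -0.260), yaw 15.5°. The clamp is at about 1.69 rad; the bar height implies 0.245 m against 0.246 m measured.
- **Console:** axis about (0.5215, 0.263), pointer at about -18°, tab at about 44°.

Moving over the cassette now.

>>> apply_moves --motion '[[[93, 0.37, 0.93, 0, 0.15], [93, 0.37, 0.93, 0, 0.15], [93, 0.37, 0.93, 0, 0.15], [93, 0.37, 0.93, 0, 0.15], [93, 0.37, 0.93, 0, 0.15], [93, 0.37, 0.93, 0, 0.15], [93, 0.37, 0.93, 0, 0.15], [93, 0.37, 0.93, 0, 0.15], [93, 0.37, 0.93, 0, 0.15], [93, 0.37, 0.93, 0, 0.15]]]' --grip_force 20

```text
clock: 0.93
eef_pos: [0.3586, -0.1762, 0.2302]
tool_rot: [-0.006, 0.967, 0.256, -0.002]
contact_force: [0.4, -0.3, -0.2]
width: 1.0
```

>>> apply_moves --motion '[[[93, 0.38, 0.9, 0, 0], [93, 0.38, 0.9, 0, 0], [93, 0.38, 0.9, 0, 0], [93, 0.38, 0.9, 0, 0], [93, 0.38, 0.9, 0, 0], [93, 0, 0, 0, 0], [93, 0, 0, 0, 0]]]'

```text
clock: 1.52
eef_pos: [0.4356, 0.0221, 0.2288]
tool_rot: [-0.007, 0.965, 0.261, -0.002]
contact_force: [-0.1, -0.6, -0.9]
width: 1.0
```

```bash
python3 - <<'E'
from h import *
s=manip.get_state();c=manip.camera_info("wrist");im=manip.get_image("wrist")[:,:,::-1].copy();cv2.imwrite("pics/w1.png",im)
print(s["eef_pos"],s["tool_rot"],c["K"][0,0],c["world_from_camera"][:3,3])
m=mask(im,[5,170,70],[15,255,255])
m=cv2.morphologyEx(m,cv2.MORPH_OPEN,np.ones((3,3)))
cs=max(cv2.findContours(m,0,1)[0],key=cv2.contourArea);r=cv2.minAreaRect(cs)
for p in cv2.boxPoints(r):print(p,onz("wrist",p,.046,c))
for a in (30,):
  u=np.array([np.cos(np.radians(a)),np.sin(np.radians(a))])
  print("pred nozzle px",proj("wrist",[*(np.array([.442,.0155])-.063*u),.022],c))
E
```

```text
[0.43563074 0.02210672 0.22877124] [-0.00721429  0.96539475  0.26068494 -0.00207189] 387.7668742860374 [0.50498674 0.06078682 0.37242796]
[312. 165.] [0.47255599 0.05676062 0.046     ]
[362. 165.] [0.49345728 0.02102466 0.046     ]
[362. 251.] [ 0.43001696 -0.01853424  0.046     ]
[312. 251.] [0.40759535 0.01950646 0.046     ]
pred nozzle px [334.38683529 278.20349859]
```

View pics/w1.png

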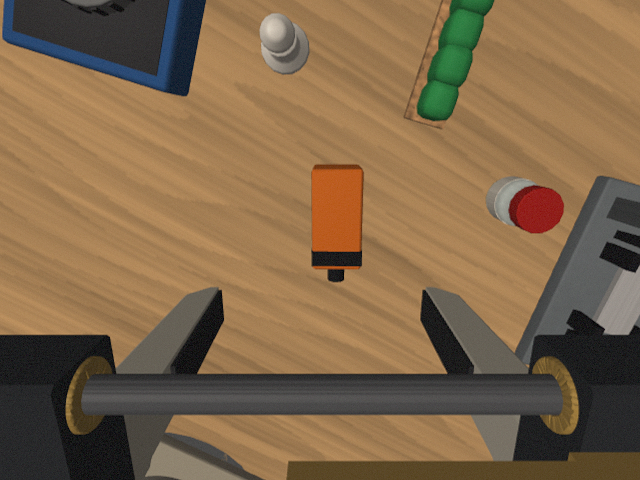

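The wrist view shows the cassette top face spanning (312–362, 165–268) and the nozzle at (336,281). That agrees with the top camera: centre (0.4425, 0.015), yaw about 30.5°. I'll turn the gripper by half a turn so the wrist camera side faces away from the standing clamp.

>>> apply_moves --motion '[[[93, 0.02, -0.02, 0, 1], [93, 0.02, -0.02, 0, 1], [93, 0.02, -0.02, 0, 1], [93, 0.02, -0.02, 0, 1], [93, 0.02, -0.02, 0, 1], [93, 0.02, -0.02, 0, 1], [93, 0.02, -0.02, 0, 1], [93, 0.02, -0.02, 0, 1], [93, 0, 0, 0, 1], [93, 0, 0, 0, 1]]]'

```text
clock: 2.4
eef_pos: [0.438, 0.0008, 0.2264]
tool_rot: [-0.005, 0.697, 0.717, -0.009]
contact_force: [-0.4, -0.0, 1.0]
width: 0.999
```

>>> apply_moves --motion '[[[93, 0, 0, -0.2, 1], [93, 0, 0, -0.2, 1], [93, 0, 0, -0.2, 1], [93, 0, 0, -0.2, 1], [93, 0, 0, -0.2, 1], [93, 0, 0, -0.2, 1], [93, 0, 0, -0.2, 1], [93, 0, 0, -0.2, 1], [93, 0, 0, -0.2, 1], [93, 0, 0, -0.2, 1]]]'

```text
clock: 3.23
eef_pos: [0.4345, -0.0169, 0.1437]
tool_rot: [0.001, 0.232, 0.973, -0.01]
contact_force: [-0.5, 0.1, -0.2]
width: 1.002
```

>>> apply_moves --motion '[[[93, 0, 0, -0.1, 1], [93, 0, 0, -0.1, 1], [93, 0, 0, -0.1, 1], [93, 0, 0, -0.1, 1], [93, 0, 0, -0.1, 1], [93, 0, 0, -0.1, 1], [93, 0, 0, -0.1, 1], [93, 0, 0, -0.1, 1], [93, 0, 0, 0, 1], [93, 0, 0, 0, 1]]]'

```text
clock: 4.07
eef_pos: [0.4269, -0.0336, 0.1059]
tool_rot: [0.002, -0.299, 0.954, -0.01]
contact_force: [0.5, 0.6, -0.8]
width: 1.001
```

>>> apply_moves --motion '[[[93, 0.13, 0.4, 0, -0.24], [93, 0.13, 0.4, 0, -0.24], [93, 0.13, 0.4, 0, -0.24], [93, 0, 0, 0, 0], [93, 0, 0, 0, 0]]]'

```text
clock: 4.48
eef_pos: [0.4404, 0.0069, 0.105]
tool_rot: [0.0, -0.26, 0.965, -0.011]
contact_force: [-0.3, 0.2, -1.3]
width: 1.002
```

>>> apply_moves --motion '[[[93, 0.05, 0.2, 0, 0], [93, 0, 0.02, -0.35, 0], [93, 0, 0, -0.4, 0], [93, 0, 0, -0.4, 0], [93, 0, 0, -0.4, 0], [93, 0, 0, -0.2, 0], [93, 0, 0, 0, 0]]]'

```text
clock: 5.07
eef_pos: [0.4427, 0.0103, 0.034]
tool_rot: [0.002, -0.258, 0.966, -0.012]
contact_force: [-0.4, -0.0, -0.3]
width: 0.999
```

>>> apply_moves --motion '[[[93, 0.0, 0.12, -0.06, 0], [93, 0, 0.02, 0, 0], [60, 0, 0, 0, 0], [40, 0, 0, 0, 0], [30, 0, 0, 0, 0], [30, 0, 0, 0, 0], [30, 0, 0, 0, 0], [30, 0, 0, 0, 0], [30, 0, 0, 0, 0], [30, 0, 0, 0, 0]]]' --grip_force 25

```text
clock: 5.9
eef_pos: [0.4455, 0.0157, 0.0357]
tool_rot: [0.004, -0.257, 0.966, -0.013]
contact_force: [-1.9, 1.3, 4.7]
width: 0.48
```

>>> apply_moves --motion '[[[30, 0, 0, 0.5, 0], [30, 0, 0, 0.8, 0], [30, 0, 0, 0.8, 0], [30, 0, 0, 0.8, 0], [30, 0, 0, 0.6, 0], [30, 0.13, -0.5, 0, -0.3], [30, 0.2, -0.8, 0, -0.4], [30, 0.2, -0.8, 0, -0.4], [30, 0.2, -0.8, 0, -0.4], [30, 0.2, -0.8, 0, -0.4]]]'

```text
clock: 6.73
eef_pos: [0.4773, -0.1317, 0.1798]
tool_rot: [0.0, -0.161, 0.987, -0.011]
contact_force: [-0.1, 0.2, -1.2]
width: 0.48
```

>>> apply_moves --motion '[[[30, 0.2, -0.8, 0, -0.4], [30, 0.2, -0.8, 0, -0.3], [30, 0.2, -0.8, 0, 0], [30, 0.1, -0.4, 0, 0], [30, 0, 0, 0, 0], [30, 0, 0, 0, 0]]]'

```text
clock: 7.23
eef_pos: [0.5042, -0.2556, 0.1766]
tool_rot: [-0.002, -0.119, 0.993, -0.01]
contact_force: [-0.3, 0.1, -2.0]
width: 0.471
```

```bash
python3 - <<'E'
from h import *
s=manip.get_state();c=manip.camera_info("wrist");im=manip.get_image("wrist")[:,:,::-1].copy();cv2.imwrite("pics/w2.png",im)
print(s["eef_pos"],s["tool_rot"],c["world_from_camera"][:3,3])
for p in([.515,-.2605,.034],[.515,-.2605,.02]):print(proj("wrist",p,c))
E
```

```text
[ 0.50424146 -0.25561451  0.17662826] [-0.00186029 -0.11859598  0.99288613 -0.01042476] [ 0.42609578 -0.27102865  0.32077654]
[315.44553738 249.22549525]
[316.06925088 244.10693981]
```

View pics/w2.png

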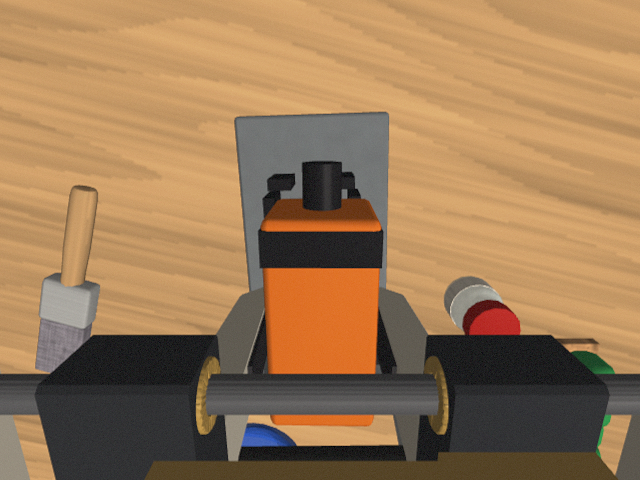

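```bash
python3 - <<'E'
from h import *
c=manip.camera_info("wrist");s=manip.get_state()
P=lambda u,v,z:onz("wrist",(u,v),z,c)[:2]
deg=lambda d:np.degrees(np.arctan2(d[1],d[0]))
L,R=P(260,232,.187),P(383,231,.187);w=R-L;print("cas width",np.linalg.norm(w),"yaw",deg(w)+90, deg(w)-90)
yaw=np.radians(13.8);u=np.array([np.cos(yaw),np.sin(yaw)])
print("centre from front edge",(L+R)/2+.045*u,"tcp",s["eef_pos"])
t=P(321.5,163,.141+.022+.008);print("nozzle tip->centre",t+.063*u)
a,b=P(236,118,.02),P(388,113,.02);print("base front",np.linalg.norm(a-b),"yaw",deg(b-a)+90,deg(b-a)-90,"ctr",(a+b)/2)
for y in(15,15.6):
  v=np.array([np.cos(np.radians(y)),np.sin(np.radians(y))]);print("disp ctr",(a+b)/2+.1*v)
E
```

```text
cas width 0.04382881854055466 yaw 194.46768879543353 14.467688795433531
centre from front edge [ 0.50419199 -0.25455278] tcp [ 0.50413631 -0.25525025  0.176561  ]
nozzle tip->centre [ 0.49969319 -0.25586906]
base front 0.11227501142185499 yaw 195.42905431801273 15.429054318012732 ctr [ 0.41943149 -0.28636137]
disp ctr [ 0.51602407 -0.26047947]
disp ctr [ 0.51574775 -0.25946939]
```

The wrist view shows the cassette held squarely: front edge at row 232, columns 260–383, with the nozzle tip at (321,163) above the base's front edge at row 115. I'll apply a small correction before lowering.

>>> apply_moves --motion '[[[30, 0.16, -0.05, -0.3, 0.12], [30, 0.16, -0.05, -0.3, 0.12], [30, 0, 0, -0.3, 0.05], [30, 0, 0, 0, 0], [30, 0, 0, 0, 0]]]'

```text
clock: 7.7
eef_pos: [0.5168, -0.2542, 0.1377]
tool_rot: [-0.002, -0.137, 0.991, -0.009]
contact_force: [-0.4, 0.3, -2.3]
width: 0.474
```

>>> apply_moves --motion '[[[30, 0, -0.15, -0.2, -0.07], [30, 0, -0.03, -0.3, 0], [30, 0, 0, -0.2, 0], [30, 0, 0, 0, 0], [30, 0, 0, 0, 0]]]'

```text
clock: 8.12
eef_pos: [0.5163, -0.2608, 0.1069]
tool_rot: [-0.003, -0.133, 0.991, -0.009]
contact_force: [-0.4, 0.9, -1.1]
width: 0.475
```

```bash
python3 - <<'E'
from h import *
s=manip.get_state();c=manip.camera_info("wrist");im=manip.get_image("wrist")[:,:,::-1].copy()
t=manip.get_image("top")[:,:,::-1].copy()
k=cv2.resize(t[190:320,375:490],None,fx=3,fy=3,interpolation=cv2.INTER_CUBIC)
o=np.zeros((480,800,3),np.uint8);o[:,:445]=im[:,100:545];o[:390,450:795]=k
cv2.imwrite("pics/w3.png",o)
print(s["eef_pos"],s["tool_rot"])
E
```

```text
[ 0.51629022 -0.26080156  0.10689002] [-0.00264929 -0.13336165  0.99102164 -0.00915225]
```

View pics/w3.png

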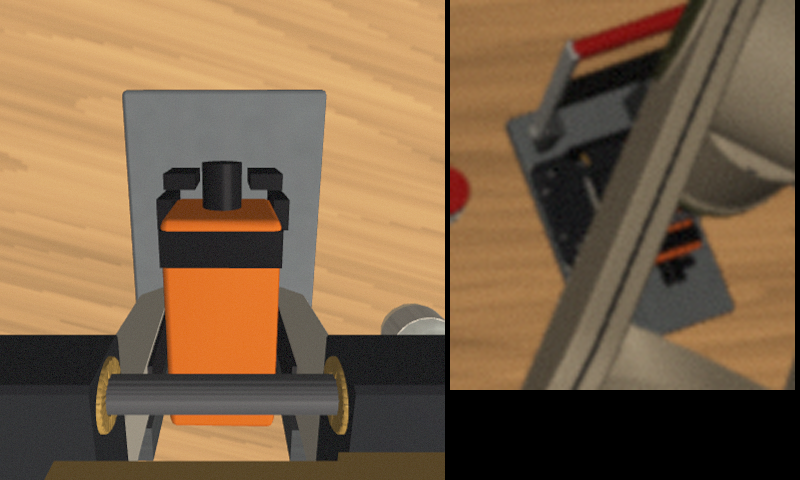

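The nozzle is centred between the stops (column 222 against about 223.5). Lowering.

>>> apply_moves --motion '[[[30, 0, 0, -0.2, 0], [30, 0, 0, -0.2, 0], [30, 0, 0, -0.2, 0], [30, 0, 0, 0, 0]]]'

```text
clock: 8.55
eef_pos: [0.5175, -0.2615, 0.0828]
tool_rot: [-0.001, -0.133, 0.991, -0.01]
contact_force: [-0.6, 0.4, -2.0]
width: 0.472
```

>>> apply_moves --motion '[[[30, 0, 0, -0.12, 0], [30, 0, 0, -0.12, 0], [30, 0, 0, 0, 0]]]'

```text
clock: 8.8
eef_pos: [0.5171, -0.2612, 0.0714]
tool_rot: [-0.002, -0.133, 0.991, -0.01]
contact_force: [-0.1, 0.1, -2.4]
width: 0.473
```

Still free. The expected seat is TCP height 0.07, so I'll go 3 mm further, release and lift.

>>> apply_moves --motion '[[[30, 0, 0, -0.06, 0], [30, 0, 0, 0, 0], [60, 0, 0, 0, 0], [66, 0, 0, 0, 0], [66, 0, 0, 0, 0], [66, 0, 0, 0, 0]]]'

```text
clock: 9.3
eef_pos: [0.5184, -0.262, 0.0705]
tool_rot: [-0.0, -0.133, 0.991, -0.011]
contact_force: [-0.4, -0.3, -0.1]
width: 0.689
```

>>> apply_moves --motion '[[[66, 0, 0, 0.4, 0], [66, 0, 0, 0.7, 0], [66, 0, 0, 0.8, 0], [66, -0.2, 0, 0.8, 0], [66, -0.9, -0.3, 0.2, 0], [66, -0.9, -0.3, 0.2, 0], [66, -0.5, -0.1, 0, 0], [66, 0, 0, 0, 0]]]'

```text
clock: 9.97
eef_pos: [0.415, -0.2896, 0.2013]
tool_rot: [-0.0, -0.135, 0.991, -0.012]
contact_force: [-0.9, 0.4, 0.5]
width: 0.712
```

```bash
python3 - <<'E'
from h import *
s=manip.get_state();c=manip.camera_info("wrist");im=manip.get_image("wrist")[:,:,::-1].copy()
t=manip.get_image("scene")[:,:,::-1].copy()
k=cv2.resize(t[140:250,195:300],None,fx=3,fy=3,interpolation=cv2.INTER_CUBIC)
o=np.zeros((480,800,3),np.uint8);o[:,:480]=im[:,80:560];o[:330,485:800]=k
cv2.imwrite("pics/w4.png",o)
print(s["eef_pos"],s["tool_rot"])
E
```

```text
[ 0.4149631 -0.2895763  0.201253 ] [-1.94045386e-04 -1.35325357e-01  9.90725039e-01 -1.22844463e-02]
```

View pics/w4.png

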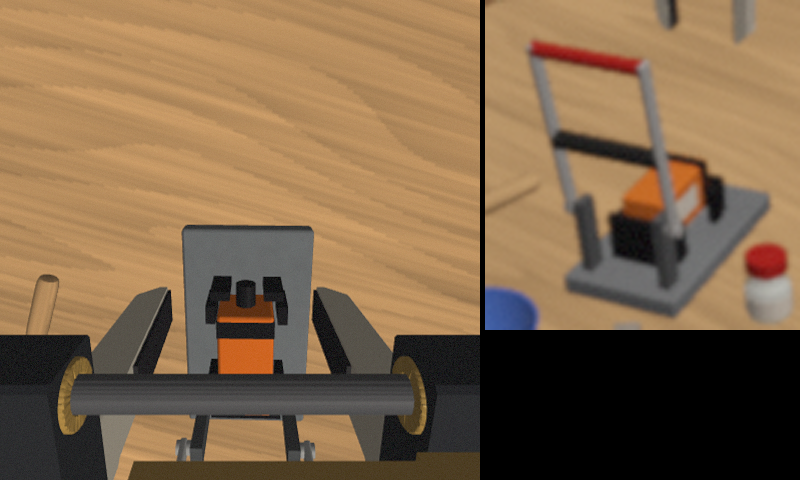

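The cassette sits in the pocket with its nozzle (245,293) in the notch and the clamp still upright. Next I go to the bar: up, turn -90°, over the bar at 0.31 m.

>>> apply_moves --motion '[[[40, 0, 0, 0.4, -1], [40, 0, 0, 0.4, -1], [40, 0, 0, 0.4, -1], [30, 0, 0, 0.4, -1], [30, 0, 0, 0.4, -1], [26, 0, 0, 0.4, -1], [26, 0, 0, 0.4, -1], [26, 0, 0, 0.2, -1], [26, 0, 0, 0, -1], [26, 0, 0, 0, -1]]]'

```text
clock: 10.9
eef_pos: [0.4263, -0.2832, 0.3217]
tool_rot: [-0.005, 0.395, 0.918, -0.005]
contact_force: [-0.1, -0.2, -0.5]
width: 0.281
```

>>> apply_moves --motion '[[[26, 0.5, 0.1, 0, -1], [26, 0.5, 0.1, 0, -1], [26, 0.5, 0.1, 0, -1], [26, 0.5, 0.1, 0, -1], [26, 0.5, 0.1, 0, -1], [26, 0.5, 0.1, 0, 0], [26, 0.5, 0.1, 0, 0], [26, 0, 0, 0, 0], [26, 0, 0, 0, 0]]]'

```text
clock: 11.65
eef_pos: [0.5828, -0.2467, 0.3149]
tool_rot: [-0.009, 0.631, 0.776, -0.003]
contact_force: [-0.3, -0.4, -0.4]
width: 0.278
```

>>> apply_moves --motion '[[[26, 0.29, 0.12, 0, 0.3], [26, 0.29, 0.12, 0, 0.3], [26, 0, 0, 0, 0], [26, 0, 0, 0, 0]]]'

```text
clock: 11.98
eef_pos: [0.6067, -0.2354, 0.312]
tool_rot: [-0.011, 0.604, 0.797, -0.004]
contact_force: [0.1, -0.3, -0.8]
width: 0.284
```

```bash
python3 - <<'E'
from h import *
s=manip.get_state();print(s["eef_pos"],s["tool_rot"],s["qpos"].round(2))
c=manip.camera_info("wrist");im=manip.get_image("wrist")[:,:,::-1].copy();cv2.imwrite("pics/w5.png",im)
m=mask(im,[0,150,60],[8,255,255]);m[:150]=0
r=cv2.minAreaRect(max(cv2.findContours(m,0,1)[0],key=cv2.contourArea));print(r,[(p,onz("wrist",p,.245,c)[:2]) for p in cv2.boxPoints(r)],onz("wrist",r[0],.245,c))
E
```

```text
[ 0.60670701 -0.23536708  0.3120167 ] [-0.01121091  0.60416528  0.79677118 -0.00378451] [-0.45  0.28  1.2  -0.    1.69 -0.72]
((320.5, 272.5), (171.0, 25.0), 90.0) [(array([308., 187.], dtype=float32), array([ 0.58423476, -0.18981825])), (array([333., 187.], dtype=float32), array([ 0.5973565 , -0.18609745])), (array([333., 358.], dtype=float32), array([ 0.62677424, -0.28775943])), (array([308., 358.], dtype=float32), array([ 0.61189431, -0.292134  ]))] [ 0.60415443 -0.2356805   0.245     ]
```

View pics/w5.png

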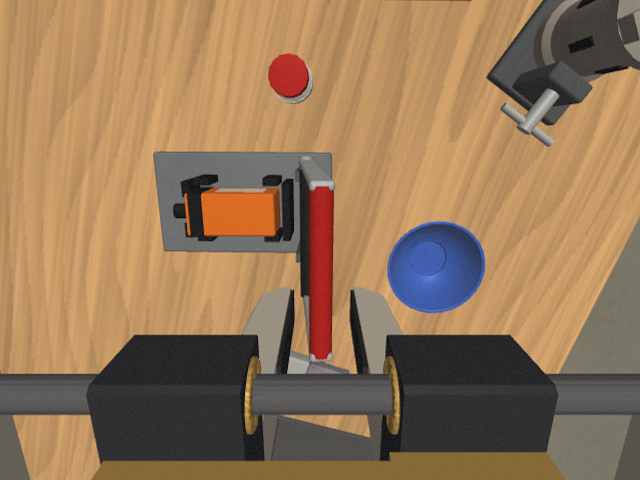

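The view shows the red bar (308–333, 187–358) centred between the open fingers. Its position (0.604, -0.236) agrees with the stereo measurement. Lowering to cage it.

>>> apply_moves --motion '[[[26, -0.06, 0, -0.3, 0], [26, 0, 0, -0.4, 0], [26, 0, 0, -0.4, 0], [26, 0, 0, -0.3, 0], [26, 0, 0, 0, 0], [26, 0, 0, 0, 0]]]'

```text
clock: 12.53
eef_pos: [0.6008, -0.2377, 0.2564]
tool_rot: [-0.01, 0.607, 0.795, -0.004]
contact_force: [0.1, 0.6, -0.1]
width: 0.282
```

```bash
python3 -c "
import numpy as np
y=np.radians(15.4);u=np.array([np.cos(y),np.sin(y)]);h=np.array([.5157,-.2602])+.075*u
for d in (96,84,72,60,54,48,42,36,30,24,18,12,6,0):
  a=np.radians(d);print(d,(h-.165*np.cos(a)*u).round(4),round(.081+.165*np.sin(a),4))"
```

```text
96 [ 0.6046 -0.2357] 0.2451
84 [ 0.5714 -0.2449] 0.2451
72 [ 0.5389 -0.2538] 0.2379
60 [ 0.5085 -0.2622] 0.2239
54 [ 0.4945 -0.266 ] 0.2145
48 [ 0.4816 -0.2696] 0.2036
42 [ 0.4698 -0.2728] 0.1914
36 [ 0.4593 -0.2757] 0.178
30 [ 0.4502 -0.2782] 0.1635
24 [ 0.4427 -0.2803] 0.1481
18 [ 0.4367 -0.282 ] 0.132
12 [ 0.4324 -0.2831] 0.1153
6 [ 0.4298 -0.2839] 0.0982
0 [ 0.4289 -0.2841] 0.081
```

>>> apply_moves --motion '[[[26, -0.3, -0.08, -0.1, 0], [26, -0.4, -0.11, -0.05, 0], [26, -0.4, -0.11, -0.05, 0], [26, -0.4, -0.11, -0.1, 0], [26, -0.4, -0.11, -0.15, 0], [26, -0.4, -0.11, -0.2, 0], [26, -0.15, -0.04, -0.05, 0], [26, 0, 0, 0, 0]]]'

```text
clock: 13.2
eef_pos: [0.5037, -0.2649, 0.2372]
tool_rot: [-0.002, 0.607, 0.795, 0.0]
contact_force: [0.1, -0.0, -0.4]
width: 0.281
```

>>> apply_moves --motion '[[[26, 0, 0, -0.2, 0], [26, -0.25, -0.06, -0.2, 0], [26, -0.25, -0.06, -0.25, 0], [26, -0.25, -0.06, -0.25, 0], [26, -0.15, -0.04, -0.1, 0], [26, 0, 0, 0, 0]]]'

```text
clock: 13.7
eef_pos: [0.4728, -0.2748, 0.2005]
tool_rot: [0.003, 0.607, 0.795, 0.001]
contact_force: [-1.2, -0.1, 0.6]
width: 0.28
```

```bash
python3 - <<'E'
from h import *
s=manip.get_state();print(s["eef_pos"])
im=manip.get_image("scene")[:,:,::-1].copy();cv2.imwrite("pics/s2.png",im)
t=manip.get_image("top")[:,:,::-1].copy();cv2.imwrite("pics/t2.png",t)
m=mask(im,[0,150,60],[8,255,255]);m[:100]=0;m[230:]=0;m[:,:180]=0;m[:,330:]=0
cv2.imwrite("pics/s2c.png",cv2.resize(im[90:250,180:340],None,fx=3.5,fy=3.5,interpolation=cv2.INTER_CUBIC))
for c in cv2.findContours(m,0,1)[0]:
  if cv2.contourArea(c)>8:print(cv2.minAreaRect(c))
for d in(60,45,50,40):
  a=np.radians(d);y=np.radians(15.4);u=np.array([np.cos(y),np.sin(y)]);v=np.array([-u[1],u[0]]);h=np.array([.5157,-.2602])+.075*u
  print(d,[proj("scene",[*(h-.165*np.cos(a)*u+k*v),.081+.165*np.sin(a)]).round(1) for k in(-.049,.049)])
E
```

```text
[ 0.47279241 -0.27484341  0.20054833]
((288.5, 225.0), (8.0, 13.0), 90.0)
((264.603759765625, 154.8867950439453), (12.911890983581543, 5.49442195892334), 15.945395469665527)
((244.5, 151.0), (4.0, 7.0), 90.0)
60 [array([234. , 147.5]), array([266.8, 153.3])]
45 [array([241.8, 151.3]), array([273.7, 157. ])]
50 [array([239.3, 149.6]), array([271.6, 155.3])]
40 [array([244. , 153.4]), array([275.7, 159.1])]
```

View pics/s2c.png

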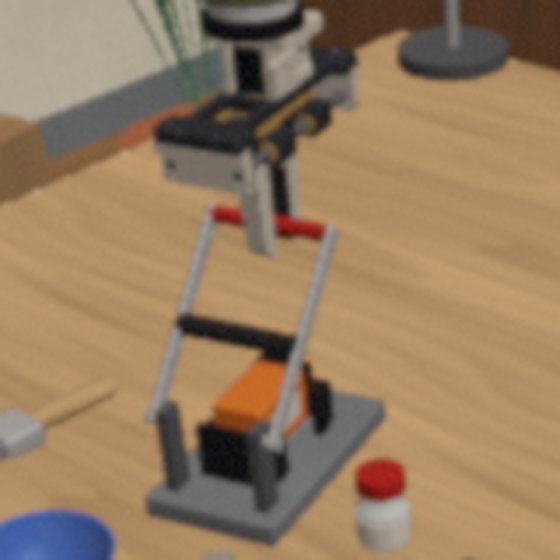

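The clamp follows the fingers and is now at about 48°; bar ends at (241,151) and (271,157). I'll lift out, close the fingers and press from above the rest of the way.

>>> apply_moves --motion '[[[28, 0, 0, 0.3, 0], [28, 0, 0, 0.5, 0], [28, 0, 0, 0.5, 0], [10, 0, 0, 0.2, 0], [0, 0, 0, 0, 0], [0, 0, 0, 0, 0], [0, 0, 0, 0, 0], [0, 0, 0, 0, 0]]]' --grip_force 20

```text
clock: 14.47
eef_pos: [0.4758, -0.2747, 0.2693]
tool_rot: [0.005, 0.606, 0.795, 0.001]
contact_force: [0.1, -0.1, 0.1]
width: 0.016
```

>>> apply_moves --motion '[[[0, 0, 0, -0.4, 0], [0, 0, 0, -0.4, 0], [0, -0.1, 0, -0.2, 0], [0, -0.15, 0, -0.2, 0], [0, -0.15, -0.03, -0.25, 0], [0, -0.12, -0.03, -0.25, 0], [0, -0.1, -0.02, -0.25, 0], [0, 0, 0, 0, 0]]]'

```text
clock: 15.13
eef_pos: [0.4409, -0.2827, 0.1888]
tool_rot: [0.001, 0.607, 0.794, -0.007]
contact_force: [0.3, 1.3, -0.7]
width: 0.005
```

>>> apply_moves --motion '[[[0, -0.05, 0, -0.25, 0], [0, -0.05, 0, -0.25, 0], [0, -0.03, 0, -0.25, 0], [0, -0.03, 0, -0.25, 0], [0, 0, 0, -0.25, 0], [0, 0, 0, -0.25, 0], [0, 0, 0, 0, 0]]]'

```text
clock: 15.72
eef_pos: [0.4262, -0.2855, 0.1249]
tool_rot: [-0.003, 0.609, 0.793, -0.013]
contact_force: [-0.7, -0.4, -0.5]
width: 0.007
```

>>> apply_moves --motion '[[[0, 0, 0, -0.15, 0], [0, 0, 0, -0.15, 0], [0, 0, 0, -0.1, 0]]]'

```text
clock: 15.97
eef_pos: [0.4274, -0.2858, 0.1093]
tool_rot: [-0.002, 0.608, 0.794, -0.013]
contact_force: [-14.3, 6.5, 42.9]
width: 0.004
```

A 43 N upward reaction at the expected closed height: the clamp is at its stop. Retreating upward, then checking.

>>> apply_moves --motion '[[[0, 0, 0, 0.1, 0], [0, 0, 0, 0.5, 0], [0, 0, 0, 0.9, 0], [0, 0, 0, 0.9, 0], [0, 0, 0, 0.9, 0], [30, -0.3, 0.6, 0.2, 0], [60, -0.3, 0.9, 0, 0], [60, 0, 0.9, 0, 0], [60, 0, 0.9, 0, 0], [60, 0, 0.5, 0, 0]]]'

```text
clock: 16.8
eef_pos: [0.4033, -0.1295, 0.2539]
tool_rot: [-0.001, 0.61, 0.792, -0.01]
contact_force: [0.3, 0.5, -0.8]
width: 0.318
```

```bash
python3 - <<'E'
from h import *
s=manip.get_state();print(s["eef_pos"],s["tool_rot"],s["clock"])
im=manip.get_image("scene")[:,:,::-1].copy();t=manip.get_image("top")[:,:,::-1].copy()
o=np.zeros((590,800,3),np.uint8)
o[:330,:360]=cv2.resize(im[140:250,185:305],None,fx=3,fy=3,interpolation=cv2.INTER_CUBIC)
o[:390,400:745]=cv2.resize(t[190:320,375:490],None,fx=3,fy=3,interpolation=cv2.INTER_CUBIC)
cv2.imwrite("pics/c3.png",o)
y=np.radians(15.4);u=np.array([np.cos(y),np.sin(y)]);v=np.array([-u[1],u[0]]);h=np.array([.5157,-.2602])+.075*u
for nm,i in(("scene",im),("top",t)):
  m=mask(i,[0,150,60],[8,255,255])
  x0=(180,330,160,240) if nm=="scene" else (420,490,250,330)
  k=np.zeros_like(m);k[x0[2]:x0[3],x0[0]:x0[1]]=m[x0[2]:x0[3],x0[0]:x0[1]]
  for c in cv2.findContours(k,0,1)[0]:
    if cv2.contourArea(c)>20:print(nm,cv2.minAreaRect(c))
  for d in(0,3,6):
    a=np.radians(d);print(d,proj(nm,[*(h-.165*np.cos(a)*u),.081+.165*np.sin(a)]).round(1))
E
```

```text
[ 0.40329931 -0.12953107  0.2539093 ] [-7.81145508e-04  6.10194432e-01  7.92187379e-01 -1.00648134e-02] 16.8
scene ((288.5, 226.5), (11.0, 13.0), 90.0)
scene ((268.8269348144531, 183.36538696289062), (28.43684196472168, 3.9223227500915527), 11.309932708740234)
0 [269.4 183.8]
3 [269.1 181.3]
6 [268.8 178.7]
0 [452.6 294.9]
3 [453.6 294.5]
6 [454.6 293.9]
```

View pics/c3.png

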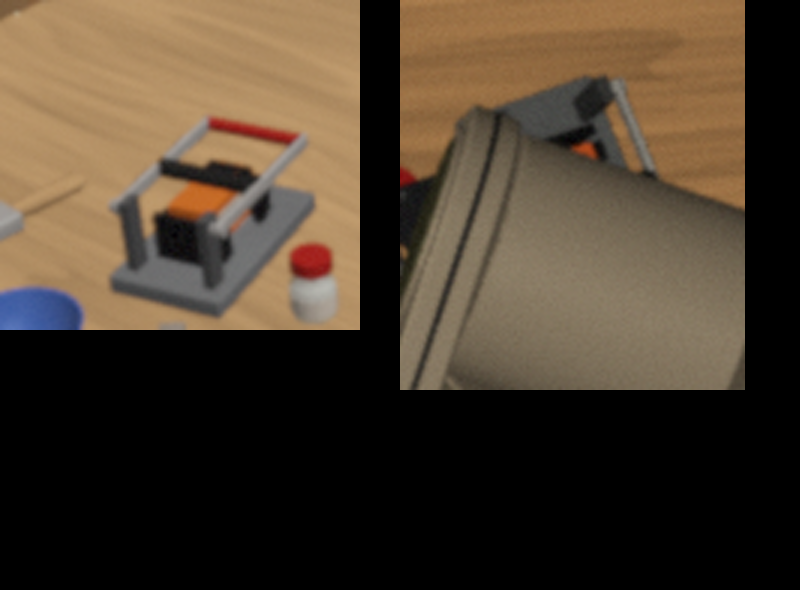

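The clamp reads closed: the bar centre is at (268.8,183.4) against (269.4,183.8) predicted for 0°. On to the knob.

>>> apply_moves --motion '[[[70, 0.27, 0.9, 0, 0], [70, 0.27, 0.9, 0, 0], [70, 0.27, 0.9, 0, 0], [70, 0.27, 0.9, 0, 0], [70, 0.27, 0.9, 0, 0], [70, 0.27, 0.9, 0, 0], [70, 0.27, 0.9, 0, 0], [70, 0.27, 0.9, 0, 0], [70, 0.27, 0.9, 0, 0], [70, 0.27, 0.9, 0, 0]]]'

```text
clock: 17.73
eef_pos: [0.518, 0.2353, 0.2519]
tool_rot: [0.003, 0.614, 0.789, -0.01]
contact_force: [0.8, -0.7, -0.1]
width: 0.751
```

>>> apply_moves --motion '[[[70, 0.2, 0.5, 0, 0], [70, 0, 0, 0, 0], [70, 0, 0, 0, 0]]]'

```text
clock: 17.98
eef_pos: [0.5284, 0.2624, 0.2486]
tool_rot: [0.002, 0.612, 0.791, -0.01]
contact_force: [-0.3, -0.8, 1.2]
width: 0.753
```

```bash
python3 - <<'E'
from h import *
s=manip.get_state();print(s["eef_pos"],s["tool_rot"],s["qpos"].round(2))
c=manip.camera_info("wrist");im=manip.get_image("wrist")[:,:,::-1].copy();cv2.imwrite("pics/k1.png",im)
print("axis pred",proj("wrist",[.5215,.2632,.115],c),proj("wrist",[.5215,.2632,.07],c))
m=mask(im,[20,120,80],[35,255,255])
for q in cv2.findContours(m,0,1)[0]:
  if cv2.contourArea(q)>15:r=cv2.minAreaRect(q);print("yel",r,onz("wrist",r[0],.073,c))
E
```

```text
[0.52836164 0.26237009 0.24858627] [ 0.00200536  0.61157832  0.79111629 -0.01014691] [ 0.38  0.12  1.49 -0.01  1.55  0.13]
axis pred [316.19525741 233.77281426] [317.6165348  219.05709467]
yel ((150.23077392578125, 363.1538391113281), (12.203402519226074, 14.97690486907959), 33.690067291259766) [0.40140006 0.08507179 0.073     ]
yel ((350.424560546875, 202.26416015625), (9.421472549438477, 12.918102264404297), 60.945396423339844) [0.54419221 0.28482453 0.073     ]
```

View pics/k1.png

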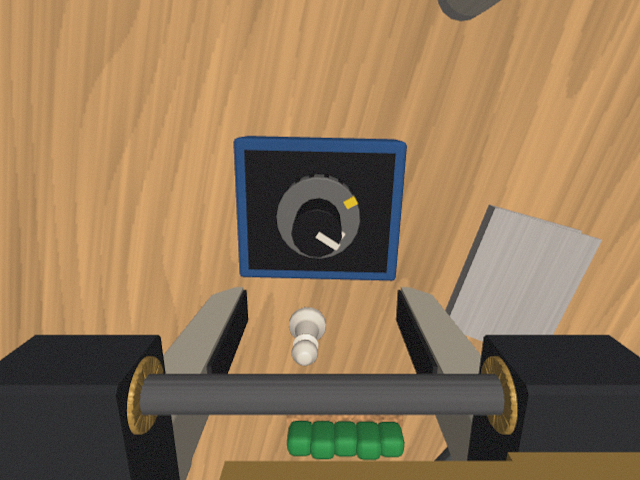

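The view shows the knob top centre at about (317,232), its white line running to about (338,247), and the yellow tab at (350,202). I'll extract the angles numerically.

```bash
cat > kn.py <<'E'
from h import *
def measure(im,c,box,ax=None):
    x0,x1,y0,y1=box
    h=cv2.cvtColor(im,cv2.COLOR_BGR2HSV);k=np.zeros(im.shape[:2],np.uint8);k[y0:y1,x0:x1]=255
    g=((h[:,:,2]>45)&(h[:,:,1]<60)).astype(np.uint8)*255&k
    cs=max(cv2.findContours(g,0,1)[0],key=cv2.contourArea);hull=cv2.convexHull(cs)
    P=np.array([onz("wrist",p[0],.07,c)[:2] for p in hull]);(cc,rad)=cv2.minEnclosingCircle((P*1000).astype(np.float32))
    print("dial",np.array(cc)/1000,rad/1000)
    ax=np.array(cc)/1000 if ax is None else np.array(ax)
    w=((h[:,:,2]>135)&(h[:,:,1]<60)).astype(np.uint8)*255&k
    for q in cv2.findContours(w,0,1)[0]:
        a=cv2.contourArea(q)
        if a<4:continue
        r=cv2.minAreaRect(q);b=cv2.boxPoints(r)
        if np.linalg.norm(b[0]-b[1])<np.linalg.norm(b[1]-b[2]): e=(b[0]+b[1])/2,(b[2]+b[3])/2
        else: e=(b[1]+b[2])/2,(b[3]+b[0])/2
        for z in(.115,.074):
            E=[onz("wrist",p,z,c)[:2] for p in e];d=E[1]-E[0]
            R=[np.linalg.norm(x-ax).round(4) for x in E]
            A=[np.degrees(np.arctan2(*(x-ax)[::-1])).round(1) for x in E]
            print("white",a,np.round(r[0],1),z,"linedir",np.degrees(np.arctan2(d[1],d[0])).round(1),"r",R,"ang",A)
    m=mask(im,[18,110,70],[36,255,255])&k
    q=max(cv2.findContours(m,0,1)[0],key=cv2.contourArea);M=cv2.moments(q);p=onz("wrist",(M["m10"]/M["m00"],M["m01"]/M["m00"]),.073,c)[:2]
    print("tab r",np.linalg.norm(p-ax),"ang",np.degrees(np.arctan2(*(p-ax)[::-1])))
E
python3 - <<'E'
from kn import *
im=cv2.imread("pics/k1.png");c=manip.camera_info("wrist")
for ax in(None,(.5215,.263)):measure(im,c,(272,366,170,264),ax)
E
```

```text
dial [0.52092975 0.26432574] 0.036969135284423825
white 150.0 [327.6 240.9] 0.115 linedir -17.3 r [np.float64(0.002), np.float64(0.0204)] ang [np.float64(-64.6), np.float64(-21.5)]
white 150.0 [327.6 240.9] 0.074 linedir -17.3 r [np.float64(0.014), np.float64(0.0311)] ang [np.float64(-78.4), np.float64(-40.5)]
white 10.0 [343.5 234.5] 0.115 linedir -74.5 r [np.float64(0.0201), np.float64(0.0208)] ang [np.float64(16.5), np.float64(1.4)]
white 10.0 [343.5 234.5] 0.074 linedir -74.5 r [np.float64(0.0245), np.float64(0.0279)] ang [np.float64(-11.8), np.float64(-23.2)]
tab r 0.030636838726218946 ang 41.37116225423267
dial [0.52092975 0.26432574] 0.036969135284423825
white 150.0 [327.6 240.9] 0.115 linedir -17.3 r [np.float64(0.0006), np.float64(0.0195)] ang [np.float64(-59.5), np.float64(-18.5)]
white 150.0 [327.6 240.9] 0.074 linedir -17.3 r [np.float64(0.0126), np.float64(0.0298)] ang [np.float64(-79.7), np.float64(-39.2)]
white 10.0 [343.5 234.5] 0.115 linedir -74.5 r [np.float64(0.02), np.float64(0.0203)] ang [np.float64(20.6), np.float64(5.2)]
white 10.0 [343.5 234.5] 0.074 linedir -74.5 r [np.float64(0.0237), np.float64(0.0269)] ang [np.float64(-8.9), np.float64(-21.1)]
tab r 0.031115381200760014 ang 43.89800198579969
```

>>> apply_moves --motion '[[[70, -0.18, 0.03, 0, 0], [70, 0, 0, -0.5, 0], [70, 0, 0, -0.8, 0], [70, 0, 0, -0.8, 0], [70, 0, 0, -0.4, 0], [70, 0, 0, 0, 0], [70, 0, 0, 0, 0]]]' --grip_force 10

```text
clock: 18.62
eef_pos: [0.5203, 0.2543, 0.1482]
tool_rot: [0.004, 0.616, 0.788, -0.008]
contact_force: [-1.0, 0.4, 0.4]
width: 0.751
```

>>> apply_moves --motion '[[[70, 0.03, 0.24, 0, 0], [70, 0, 0.02, -0.4, 0], [70, 0, 0.02, -0.4, 0], [70, 0, 0.02, -0.25, 0], [70, 0, 0, 0, 0], [70, 0, 0, 0, 0]]]'

```text
clock: 19.12
eef_pos: [0.5268, 0.2686, 0.1159]
tool_rot: [0.007, 0.617, 0.787, -0.002]
contact_force: [-0.1, -0.2, 0.2]
width: 0.752
```

>>> apply_moves --motion '[[[70, -0.14, -0.12, -0.25, 0], [70, 0, 0, -0.05, 0], [70, 0, 0, 0, 0]]]'

```text
clock: 19.37
eef_pos: [0.5235, 0.2652, 0.1082]
tool_rot: [0.008, 0.617, 0.787, 0.001]
contact_force: [-0.3, -0.0, 0.5]
width: 0.755
```

>>> apply_moves --motion '[[[70, -0.06, -0.04, -0.1, 0], [70, 0, 0, 0, 0]]]'

```text
clock: 19.53
eef_pos: [0.5221, 0.2641, 0.106]
tool_rot: [0.009, 0.617, 0.787, 0.002]
contact_force: [-0.3, -0.3, -0.5]
width: 0.754
```

>>> apply_moves --motion '[[[45, 0, 0, 0, 0], [36, 0, 0, 0, 0], [30, 0, 0, 0, 0], [30, 0, 0, 0, 0], [30, 0, 0, 0, 0]]]' --grip_force 10

```text
clock: 19.95
eef_pos: [0.5233, 0.2646, 0.1078]
tool_rot: [0.01, 0.617, 0.787, 0.003]
contact_force: [-1.4, 0.2, 0.5]
width: 0.439
```

>>> apply_moves --motion '[[[30, 0, 0, 0, 0.5], [30, 0, 0, 0, 0.5], [30, 0, 0, 0, 0.5], [30, 0, 0, 0, 0]]]'

```text
clock: 20.28
eef_pos: [0.5215, 0.2644, 0.1077]
tool_rot: [0.008, 0.551, 0.835, 0.002]
contact_force: [-0.2, -0.3, -1.4]
width: 0.406
```

>>> apply_moves --motion '[[[30, 0, 0, 0, 0.6], [30, 0, 0, 0, 0.6], [30, 0, 0, 0, 0.6], [30, 0, 0, 0, 0.6], [30, 0, 0, 0, 0.6], [30, 0, 0, 0, 0]]]'

```text
clock: 20.78
eef_pos: [0.5211, 0.2641, 0.1077]
tool_rot: [0.007, 0.412, 0.911, 0.002]
contact_force: [0.4, 0.4, 0.4]
width: 0.408
```

>>> apply_moves --motion '[[[30, 0, 0, 0, 0.6], [30, 0, 0, 0, 0.6], [30, 0, 0, 0, 0.6], [30, 0, 0, 0, 0.6], [30, 0, 0, 0, 0.6], [30, 0, 0, 0, 0]]]'

```text
clock: 21.28
eef_pos: [0.5208, 0.2637, 0.1077]
tool_rot: [0.007, 0.268, 0.963, 0.003]
contact_force: [0.3, -0.2, -0.2]
width: 0.402
```

```bash
python3 - <<'E'
from kn import *
s=manip.get_state();q=s["tool_rot"];print(s["eef_pos"],"yaw",np.degrees(2*np.arctan2(q[2],q[1])))
c=manip.camera_info("wrist");im=manip.get_image("wrist")[:,:,::-1].copy();cv2.imwrite("pics/k2.png",im)
p=proj("wrist",[.5212,.2637,.09],c).astype(int);print(p)
x,y=p;measure(im,c,(x-110,x+110,max(0,y-130),y+110),(.5212,.2637))
E
```

```text
[0.52083556 0.26368741 0.10766881] yaw 148.9047344939571
[321 310]
dial [0.5357041  0.25089865] 0.08166011810302734
white 76.5 [248. 417.] 0.115 linedir -121.5 r [np.float64(0.0459), np.float64(0.0514)] ang [np.float64(-67.7), np.float64(-75.3)]
white 76.5 [248. 417.] 0.074 linedir -121.5 r [np.float64(0.081), np.float64(0.0863)] ang [np.float64(-56.8), np.float64(-63.4)]
white 423.0 [352. 398.] 0.115 linedir 58.5 r [np.float64(0.0319), np.float64(0.0497)] ang [np.float64(-62.2), np.float64(25.0)]
white 423.0 [352. 398.] 0.074 linedir 58.5 r [np.float64(0.0641), np.float64(0.0817)] ang [np.float64(-50.2), np.float64(10.5)]
white 534.0 [342.4 352.7] 0.115 linedir 29.0 r [np.float64(0.001), np.float64(0.0195)] ang [np.float64(-47.1), np.float64(26.1)]
white 534.0 [342.4 352.7] 0.074 linedir 29.0 r [np.float64(0.0263), np.float64(0.0445)] ang [np.float64(-30.8), np.float64(-1.6)]
white 9797.5 [322. 300.] 0.115 linedir -121.3 r [np.float64(0.0406), np.float64(0.0409)] ang [np.float64(84.2), np.float64(-146.7)]
white 9797.5 [322. 300.] 0.074 linedir -121.3 r [np.float64(0.0483), np.float64(0.0477)] ang [np.float64(56.1), np.float64(-118.7)]
tab r 0.07643670554205673 ang -76.29532038936097
```

```bash
python3 - <<'E'
from kn import *
im=cv2.imread("pics/k2.png");c=manip.camera_info("wrist")
ax=np.array([.5212,.2637]);a=np.radians(43)
p=proj("wrist",[*(ax+.031*np.array([np.cos(a),np.sin(a)])),.073],c);print(p)
x,y=p.astype(int);m=mask(im,[15,100,60],[36,255,255]);k=np.zeros_like(m);k[y-30:y+30,x-30:x+30]=255
for q in cv2.findContours(m&k,0,1)[0]:
  if cv2.contourArea(q)>10:
    M=cv2.moments(q);u=(M["m10"]/M["m00"],M["m01"]/M["m00"]);w=onz("wrist",u,.073,c)[:2]-ax
    print(u,cv2.contourArea(q),cv2.boundingRect(q),np.linalg.norm(w),np.degrees(np.arctan2(w[1],w[0])))
# dial rim at near visible: fit centre with grey mask
h=cv2.cvtColor(im,cv2.COLOR_BGR2HSV);print(proj("wrist",[*ax,.07],c),[tuple(h[int(v),int(u)]) for u,v in [proj("wrist",[*(ax+.03*np.array([np.cos(t),np.sin(t)])),.07],c) for t in np.radians([0,43,59,120])]])
E
```

```text
[380.35582211 310.12522694]
[321.49414448 292.68372593] [(np.uint8(75), np.uint8(22), np.uint8(47)), (np.uint8(20), np.uint8(37), np.uint8(164)), (np.uint8(18), np.uint8(37), np.uint8(165)), (np.uint8(12), np.uint8(18), np.uint8(140))]
```

>>> apply_moves --motion '[[[30, 0, 0, 0, 0.45], [30, 0, 0, 0, 0.45], [30, 0, 0, 0, 0.45], [30, 0, 0, 0, 0.45], [30, 0, 0, 0, 0.45], [30, 0, 0, 0, 0], [30, 0, 0, 0, 0]]]'

```text
clock: 21.92
eef_pos: [0.5207, 0.2634, 0.1076]
tool_rot: [0.006, 0.165, 0.986, 0.003]
contact_force: [-0.3, 0.1, -0.1]
width: 0.406
```

>>> apply_moves --motion '[[[42, 0, 0, 0, 0], [50, 0, 0, 0, 0], [60, 0, 0, 0, 0], [70, 0, 0, 0, 0], [70, 0, 0, 0.3, 0], [70, 0, 0, 0.8, 0], [70, 0, 0, 0.9, 0], [70, 0, 0, 0.9, 0], [70, 0, 0, 0.3, 0], [70, 0, 0, 0, 0]]]'

```text
clock: 22.75
eef_pos: [0.5172, 0.2622, 0.2421]
tool_rot: [0.004, 0.171, 0.985, 0.002]
contact_force: [1.6, -0.1, -0.7]
width: 0.754
```

```bash
python3 - <<'E'
from kn import *
s=manip.get_state();q=s["tool_rot"];print(s["eef_pos"],"yaw",np.degrees(2*np.arctan2(q[2],q[1])))
c=manip.camera_info("wrist");im=manip.get_image("wrist")[:,:,::-1].copy();cv2.imwrite("pics/k3.png",im);np.save("k3c.npy",c)
p=proj("wrist",[.5212,.2637,.08],c).astype(int);print(p)
x,y=p;measure(im,c,(x-50,x+50,y-55,y+45),None);measure(im,c,(x-50,x+50,y-55,y+45),(.5212,.2637))
E
```

```text
[0.51715243 0.26216753 0.24212719] yaw 160.31485806742825
[324 233]
dial [0.52032404 0.26429251] 0.03706243896484375
white 155.0 [335.4 253.3] 0.115 linedir 38.1 r [np.float64(0.0017), np.float64(0.0199)] ang [np.float64(-31.4), np.float64(33.6)]
white 155.0 [335.4 253.3] 0.074 linedir 38.1 r [np.float64(0.0146), np.float64(0.0325)] ang [np.float64(-19.0), np.float64(16.0)]
tab r 0.03146547885307359 ang 40.88027477633707
dial [0.52032404 0.26429251] 0.03706243896484375
white 155.0 [335.4 253.3] 0.115 linedir 38.1 r [np.float64(0.0006), np.float64(0.0196)] ang [np.float64(-26.8), np.float64(36.5)]
white 155.0 [335.4 253.3] 0.074 linedir 38.1 r [np.float64(0.0136), np.float64(0.0319)] ang [np.float64(-17.8), np.float64(17.4)]
tab r 0.031207683195275608 ang 42.755641948027794
```

The tab reads 42.8° (42.6° before), so the outer dial has not moved. The pointer reads about 38–41° and this view hides its foot. I'll turn the tool so the camera sees the pointer foot beside the tab.

>>> apply_moves --motion '[[[93, 0, 0, 0, -1], [93, 0, 0, 0, -1], [93, 0, 0, 0, -1], [93, 0, 0, 0, -1], [93, 0, 0, 0, -1], [93, 0, 0, 0, -1], [93, 0, 0, 0, -1], [93, 0, 0, 0, -1], [93, 0, 0, 0, -1], [93, 0, 0, 0, -1]]]'

```text
clock: 23.63
eef_pos: [0.5115, 0.26, 0.2272]
tool_rot: [-0.002, 0.659, 0.752, -0.007]
contact_force: [0.3, -0.0, -1.3]
width: 0.998
```

>>> apply_moves --motion '[[[93, 0, 0, -0.2, -1], [93, 0, 0, -0.2, -1], [93, 0, 0, -0.2, -1], [93, 0, 0, -0.2, -1], [93, 0, 0, -0.2, -1], [93, 0, 0, -0.2, -1], [93, 0, 0, 0, -1], [93, 0, 0, 0, -1], [93, 0, 0, 0, 0], [93, 0, 0, 0, 0]]]'

```text
clock: 24.47
eef_pos: [0.5022, 0.2563, 0.1586]
tool_rot: [-0.007, 0.918, 0.397, -0.017]
contact_force: [-0.3, -0.3, 0.4]
width: 1.003
```

```bash
python3 - <<'E'
from kn import *
s=manip.get_state();q=s["tool_rot"];print(s["eef_pos"],"yaw",np.degrees(2*np.arctan2(q[2],q[1])))
c=manip.camera_info("wrist");im=manip.get_image("wrist")[:,:,::-1].copy();cv2.imwrite("pics/k4.png",im);np.save("k4c.npy",c)
p=proj("wrist",[.5212,.2637,.08],c).astype(int);print(p)
x,y=p;measure(im,c,(x-70,x+70,y-75,y+65),(.5212,.2637))
cv2.imwrite("pics/k4c.png",cv2.resize(im[max(0,y-80):y+80,x-90:x+90],None,fx=3.5,fy=3.5,interpolation=cv2.INTER_CUBIC))
E
```

```text
[0.50216409 0.25630017 0.15860387] yaw 46.81046766639125
[341 231]
dial [0.52257458 0.26454086] 0.03689081954956055
white 607.5 [348.7 218.6] 0.115 linedir -135.2 r [np.float64(0.0333), np.float64(0.002)] ang [np.float64(41.4), np.float64(-41.9)]
white 607.5 [348.7 218.6] 0.074 linedir -135.2 r [np.float64(0.0266), np.float64(0.0148)] ang [np.float64(35.8), np.float64(-118.9)]
white 5.0 [313.5 177.7] 0.115 linedir 167.1 r [np.float64(0.0404), np.float64(0.0394)] ang [np.float64(63.7), np.float64(73.1)]
white 5.0 [313.5 177.7] 0.074 linedir 167.1 r [np.float64(0.0354), np.float64(0.0351)] ang [np.float64(68.5), np.float64(81.7)]
tab r 0.031342165437627835 ang 42.442320562790044
```

View pics/k4c.png

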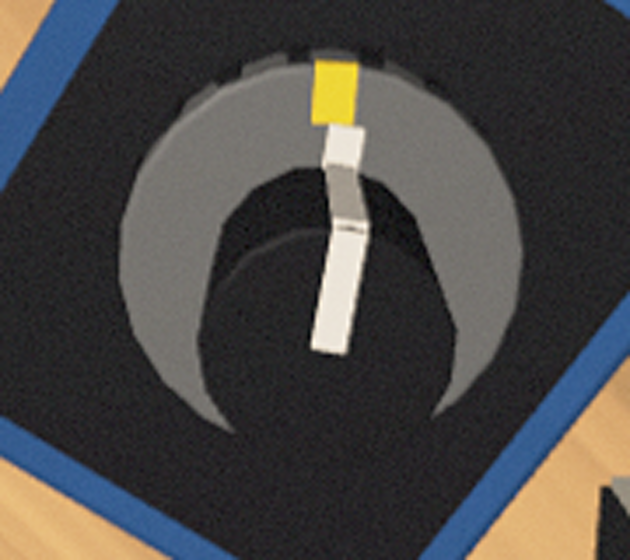

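The close view shows the yellow tab at crop (335,92) and the pointer foot's tip at (346,126), slightly to the right, i.e. clockwise of the tab. I'll work out the difference.

```bash
python3 - <<'E'
from kn import *
c=np.load("k4c.npy",allow_pickle=True).item()
f=lambda x,y:((x+.5)/3.5-.5+251,(y+.5)/3.5-.5+151)
P=lambda x,y,z:onz("wrist",f(x,y),z,c)[:2]
an=lambda d:np.degrees(np.arctan2(d[1],d[0]))
tip,foot=P(346,126,.074),P(342,166,.074)
ti,to=P(334,124,.073),P(336,61,.073)
top=P(349,228,.115),P(329,352,.115)
print("tab dir",an(to-ti),"pointer dir",an(tip-foot),"topline",an(top[0]-top[1]),top[1])
for ax in((.5212,.2637),(.5220,.2642),tuple(top[1])):
  ax=np.array(ax);print(ax,"tab",an((ti+to)/2-ax),np.linalg.norm((ti+to)/2-ax),"tip",an(tip-ax),np.linalg.norm(tip-ax),"line",an(top[0]-ax))
E
```

```text
tab dir 46.11838440985445 pointer dir 42.39967222482531 topline 39.20644386651436 [0.5218719  0.26312082]
[0.5212 0.2637] tab 42.15748537166497 0.031179413969379694 tip 37.00846056478663 0.026073536993431713 line 36.537673609658576
[0.522  0.2642] tab 42.472430633501745 0.03025124337702089 tip 37.196012533188885 0.02513386786877563 line 36.77736682521136
[0.5218719  0.26312082] tab 43.78041449413653 0.03108252729295683 tip 38.92665247824812 0.025900131954278056 line 39.20644386651436
```

The pointer needs another +5°. In the current orientation the camera sees both marks while gripping, so I'll regrip here.

>>> apply_moves --motion '[[[80, 0.25, 0.08, 0, 0], [70, 0.25, 0.08, 0, 0], [70, 0, 0, -0.3, 0], [70, 0, 0, -0.4, 0], [70, 0, 0, -0.2, 0], [70, 0, 0, 0, 0]]]'

```text
clock: 25.02
eef_pos: [0.5213, 0.2626, 0.1184]
tool_rot: [-0.007, 0.914, 0.405, -0.018]
contact_force: [0.3, -0.5, -0.2]
width: 0.754
```

>>> apply_moves --motion '[[[70, 0, 0, -0.2, 0], [70, 0, 0, 0, 0], [45, 0, 0, 0, 0], [36, 0, 0, 0, 0], [30, 0, 0, 0, 0], [30, 0, 0, 0, 0], [30, 0, 0, 0, 0], [30, 0, 0, 0, 0]]]' --grip_force 10

```text
clock: 25.68
eef_pos: [0.5213, 0.2617, 0.1104]
tool_rot: [-0.006, 0.914, 0.406, -0.018]
contact_force: [2.6, -3.1, -4.3]
width: 0.411
```

>>> apply_moves --motion '[[[30, 0, 0, 0, 0.42], [30, 0, 0, 0, 0.42], [30, 0, 0, 0, 0], [30, 0, 0, 0, 0]]]'

```text
clock: 26.02
eef_pos: [0.5216, 0.2615, 0.1104]
tool_rot: [-0.006, 0.895, 0.446, -0.018]
contact_force: [0.4, 0.1, -1.9]
width: 0.411
```

```bash
cat > rel.py <<'E'
from kn import *
def rel(tag,ax=(.5218,.2632)):
    s=manip.get_state();q=s["tool_rot"];print(s["clock"],s["eef_pos"].round(4),"yaw",np.degrees(2*np.arctan2(q[2],q[1])),"w",s["width"]*93)
    c=manip.camera_info("wrist");im=manip.get_image("wrist")[:,:,::-1].copy();cv2.imwrite(f"pics/{tag}.png",im)
    h=cv2.cvtColor(im,cv2.COLOR_BGR2HSV);ax=np.array(ax)
    yy,xx=np.mgrid[:480,:640]
    K=c["K"];T=c["world_from_camera"];d=np.stack([(xx-K[0,2])/K[0,0],-(yy-K[1,2])/K[1,1],-np.ones_like(xx,float)],-1)@T[:3,:3].T
    def sel(m,z,r0,r1):
        X=T[0,3]+d[...,0]*(z-T[2,3])/d[...,2]-ax[0];Y=T[1,3]+d[...,1]*(z-T[2,3])/d[...,2]-ax[1]
        R=np.hypot(X,Y);A=np.degrees(np.arctan2(Y,X));k=m&(R>r0)&(R<r1)&(A>15)&(A<70)
        return k.sum(),A[k].mean().round(2),R[k].mean().round(4),R[k].max().round(4)
    white=(h[...,2]>140)&(h[...,1]<60);yel=(h[...,0]>18)&(h[...,0]<36)&(h[...,1]>110)&(h[...,2]>70)
    print("tab",sel(yel,.073,.02,.04),"ptr",sel(white,.074,.0205,.03),"topline",sel(white,.115,.008,.019))
E
python3 -c "from rel import *;rel('k5')"
```

```text
26.0167 [0.5216 0.2615 0.1104] yaw 53.03383073448629 w 38.21286909301126
tab (np.int64(341), np.float64(43.87), np.float64(0.0317), np.float64(0.0371)) ptr (np.int64(372), np.float64(44.47), np.float64(0.0248), np.float64(0.03)) topline (np.int64(347), np.float64(43.69), np.float64(0.0134), np.float64(0.019))
```

The tab reads 43.9°, the pointer 44.5° and the top line 43.7°. Releasing, lifting and rechecking.

>>> apply_moves --motion '[[[42, 0, 0, 0, 0], [50, 0, 0, 0, 0], [60, 0, 0, 0, 0], [70, 0, 0, 0, 0], [80, 0, 0, 0.3, 0], [80, -0.1, -0.1, 0.5, 0], [80, -0.1, -0.1, 0.5, 0], [80, -0.1, 0, 0.1, 0], [80, 0, 0, 0, 0], [80, 0, 0, 0, 0]]]'

```text
clock: 26.9
eef_pos: [0.5094, 0.2537, 0.172]
tool_rot: [-0.006, 0.896, 0.445, -0.017]
contact_force: [0.4, 0.8, -0.0]
width: 0.861
```

```bash
python3 - <<'E'
from rel import *
rel('k6')
im=cv2.imread("pics/k6.png");c=manip.camera_info("wrist")
# bias check: same measure on k4 (offset ~-5 deg known), and axis sensitivity
for ax in((.5212,.2637),(.5224,.2628)): rel('k6b',ax)
E
```

```text
26.9 [0.5094 0.2537 0.172 ] yaw 52.80147487535724 w 80.04562627447169
tab (np.int64(203), np.float64(43.81), np.float64(0.0314), np.float64(0.0367)) ptr (np.int64(89), np.float64(43.29), np.float64(0.0232), np.float64(0.0257)) topline (np.int64(197), np.float64(43.7), np.float64(0.0135), np.float64(0.019))
26.95 [0.5093 0.2537 0.1717] yaw 52.80299291236118 w 79.73692561867695
tab (np.int64(204), np.float64(42.46), np.float64(0.0315), np.float64(0.0368)) ptr (np.int64(93), np.float64(41.31), np.float64(0.0233), np.float64(0.0259)) topline (np.int64(197), np.float64(39.99), np.float64(0.0135), np.float64(0.019))
27.0 [0.509  0.2535 0.171 ] yaw 52.805308256162746 w 80.04907023802377
tab (np.int64(207), np.float64(45.16), np.float64(0.0312), np.float64(0.0364)) ptr (np.int64(91), np.float64(45.28), np.float64(0.0231), np.float64(0.0257)) topline (np.int64(203), np.float64(46.89), np.float64(0.0136), np.float64(0.0189))
```

Pointer 43.3°, top line 43.7° and tab 43.8° agree, and the tab is still at its original angle. I'll retreat upward and do a final numeric check of the clamp and bystanders before handing in.

>>> apply_moves --motion '[[[80, 0, 0, 0.7, 0], [80, 0, 0, 0.9, 0], [80, -0.4, 0, 0.5, 0], [80, -0.9, 0, 0, 0], [80, -0.5, 0, 0, 0], [80, 0, 0, 0, 0], [80, 0, 0, 0, 0]]]'

```text
clock: 27.63
eef_pos: [0.4312, 0.2519, 0.2483]
tool_rot: [-0.007, 0.896, 0.444, -0.025]
contact_force: [0.2, 0.9, -0.3]
width: 0.857
```

```bash
python3 - <<'E'
from h import *
T0=cv2.imread("pics/top0.png");S0=cv2.imread("pics/scene0.png")
t=manip.get_image("top")[:,:,::-1].copy();s=manip.get_image("scene")[:,:,::-1].copy()
def b(i,lo,hi,x):
  m=mask(i,lo,hi);k=np.zeros_like(m);k[x[2]:x[3],x[0]:x[1]]=m[x[2]:x[3],x[0]:x[1]]
  q=max(cv2.findContours(k,0,1)[0],key=cv2.contourArea,default=None);return None if q is None else np.round(cv2.minAreaRect(q)[0],1)
red=([0,150,60],[8,255,255])
print("bar",b(s,*red,(180,285,160,240)),"want 269.4 183.8 ; top",b(t,*red,(420,490,250,330)),"want 452.6 294.9")
for n,A,B,lo,hi,x in(("jar",T0,t,*red,(355,392,240,270)),("hedge",T0,t,[45,100,30],[80,255,255],(295,335,190,260)),("bowl",T0,t,[105,120,40],[125,255,255],(400,455,140,190)),("bowlS",S0,s,[105,120,40],[125,255,255],(165,220,230,275)),("jarS",S0,s,*red,(275,305,215,240)),("hedgeS",S0,s,[45,100,30],[80,255,255],(280,330,240,300))):print(n,b(A,lo,hi,x),b(B,lo,hi,x))
for n,A,B,x in(("pawn",S0,s,(350,378,250,292)),("can",S0,s,(480,528,305,380)),("stand",S0,s,(305,400,315,390)),("tower",S0,s,(215,285,245,340)),("brush",S0,s,(155,215,195,230))):
  print(n,np.abs(A[x[2]:x[3],x[0]:x[1]].astype(int)-B[x[2]:x[3],x[0]:x[1]]).mean().round(2))
y=np.radians(15.4);u=np.array([np.cos(y),np.sin(y)])
o=b(t,[5,180,80],[15,255,255],(400,470,230,300));print("cassette orange top px",o,onz("top",o,.072) if o is not None else "")
E
```

```text
bar [268.8 183.3] want 269.4 183.8 ; top [453.6 294.8] want 452.6 294.9
jar [372.8 252.8] [372.7 252.9]
hedge [315.6 223.8] [315.7 224. ]
bowl [426. 166.] [426. 166.]
bowlS [191. 251.] [191. 251.]
jarS [288.5 226.5] [288.5 226.5]
hedgeS [304.4 269.6] [304.4 269.6]
pawn 3.13
can 1.03
stand 0.95
tower 1.17
brush 1.07
cassette orange top px [430.5 247. ] [ 0.53992998 -0.24968877  0.072     ]
```

```bash
python3 - <<'E'
from h import *
S0=cv2.imread("pics/scene0.png");s=manip.get_image("scene")[:,:,::-1].copy()
ok=[]
for i in(S0,s):
  m=mask(i,[0,0,120],[180,55,255])[250:292,350:378];M=cv2.moments(m,True);ok.append(np.array([M["m10"]/M["m00"],M["m01"]/M["m00"],M["m00"]]))
print(ok)
if np.abs(ok[0]-ok[1])[:2].max()<1.5: print("sign",manip.sign_off())
E
```

```text
[array([ 14.1968254,  23.4952381, 315.       ]), array([ 14.19426752,  23.52229299, 314.        ])]
the job is handed in; nothing more can be done
sign None
```

The job is handed in at about 28 s of the 72 s allowed. The cassette lies in the cradle with its nozzle in the notch, and the clamp is closed on it. The black inner knob was then turned about 61° anticlockwise, in two goes because the first stopped about 5° short.

Last checks:
- **Clamp:** the bar sits within about 1 px of its fully closed position in both fixed cameras. When I pressed it down, it met its stop at the expected height with a 43 N reaction on the fingertips. The bed's travel can't be seen directly, so "pushed home" rests on the clamp being closed.
- **Knob and dial:** after release the pointer foot read 43.3°, the top line 43.7° and the yellow tab 43.8°. The tab has not moved measurably. These figures depend on where I took the knob axis to be: shifting it by 0.8 mm spreads them by up to about 2.5°.
- **Bystanders:** jar, hedge, bowl and pawn are where they started. Can, stand, tower and brush look unchanged in the scene camera. The pawn area differed slightly in a plain image comparison, but its measured position had not changed, so I put that down to lighting or shadow.

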